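# Open the shelf gate and hold the spice carousel with the marked jar at the front

### The arm

A 7-joint arm with a two-finger parallel gripper is mounted at the origin on the work surface. World frame = base frame: x ahead of the robot, y to its left, z up, the work surface at z = 0. Lengths are in m, angles in degrees, forces in N, time in s.
With the tool pointing down it reaches from about 0.35 to 0.775 m from the base axis. Payload 3.1 kg.
Tool frame: the origin (TCP) lies on the centre line of the jaws, within the pads' length; the fingertips stand 17 mm ahead of it and the grasp point (between the pads) lies 2 mm behind it (robot.tip_reach is the distance from the TCP to the fingertips, in m); z points along the fingers, y is the line along which they close (so a half turn about z gives the same grasp; the last joint's range is limited). The gripper opens to 85 mm and grips with 20 to 120 N. Pads are 22 mm wide; open, the fingers measure 114 mm over their backs; the gripper's body (76 mm by 85 mm) begins 54 mm behind the grasp point. The pads swing forward as they close: fully open they stand 13 mm farther back than shut.
Start: joints at [67.053, 17.813, 0.802, 86.603, -0.252, 75.585, -1.558], TCP at [0.193, -0.515, 0.248] pointing down, gripper open.
Joint ranges: [-154.91, 154.91], [-16.99, 109.72], [-72.82, 74.43], [7.12, 147.25], [-82.49, 262.49], [11.32, 116.49], [-174.64, 174.64]. Speed limits (degrees/s): [159.86, 159.86, 180, 180, 180, 180, 180].

### API

Orientations are given as [roll, pitch, yaw] about the fixed x, y, z axes, in that order (R = Rz(yaw) Ry(pitch) Rx(roll)).
In Python, from station import robot, fingers, vision, workorder, recognise gives the robot as it stands. Calls block until the motion is done:
- robot.move_to(position, orientation): joint-space move of the TCP to a pose.
- robot.line_to(position, orientation=None, velocity=0.15, f_stop=None): straight line of the TCP; orientation=None keeps the orientation; velocity is the mean speed in m/s. With f_stop (N) it stops when the force on the tool has changed by that much, and returns True; else False.
- robot.move_j(angles): joint-space move.
- fingers.gripper_to(opening, force=None): opening from 0.0 (shut) to 1.0 (fully open); force is the grip in N (None keeps the last); returns when the fingers have stopped.
- robot.pause(seconds).
- robot.inverse_kinematics(position, orientation): joint angles nearest the present ones, or None.
- vision.grab_frame(name): name is "scene" or "top" or "wrist"; returns the picture (400x640x3 uint8, red, green, blue); there is no depth.
- vision.calibration(name): a dict with "mtx" (3x3 intrinsics, pixels), "k1" (the pictures are not rectified: a ray, as slopes to the right and down, at radius r is drawn at 1 + k1 r^2 times it, then the intrinsics apply), "extrinsics" (4x4, takes a point from world to camera coordinates); the wrist camera has in their place "T_tool_cam" (4x4, takes a point from camera to tool coordinates, whose origin is the TCP and whose axes are the flange's). Camera axes: x right, y up, looking along -z (the intrinsics and any distortion apply to the point x, -y, -z); pixel columns grow to the right and rows downward; lengths in m; the calibration is good to about 2 mm. A picture is of the moment at which its call begins: read the wrist's pose just before it. calibration takes no time and is no camera call.
A pose or a line that the arm cannot do raises robot.PlanningError and nothing moves.
- workorder.close_job(): hands the job in; it is judged then, once.
Trained networks look in the newest picture that a camera, given by its name, has taken for a name from the list of things; names that differ only in an ending like _2 or _b are one class to them, and where a whole thing is asked for, a point or a joint stands for the part that bears it (a point fixed in the world has none). Each returns a list of dicts, best first, with "p" (0 to 1); they miss things now and then, are a little off and sometimes report something else, mostly with a low value. They report only what shows in the picture. A call takes as long as a camera call.
- recognise(label, camera): "rect" ([centre column, centre row, width, height] in pixels, round what is visible of it).
Readings, each from a call of its own:
- robot.current_time_s(): time.
- robot.current_joint_positions(): joint angles.
- robot.current_dq(): joint speeds.
- robot.current_joint_torque(): joint torques, N m.
- robot.current_tool_pos(): TCP position.
- robot.current_eef_rot(): TCP orientation.
- robot.current_contact_force(): force on the tool from outside, world axes, zero at the start.
- robot.current_torque(): the same for the moment, N m.
- robot.current_finger_gap(): opening from 0.0 (shut) to 1.0 (fully open).
- robot.current_gripper_force(): force on a finger pad.
Only numpy, scipy, OpenCV 4.12 (cv2) and the standard library are available. Lean on these libraries where they do the work, as an engineer would, in place of code of your own. Each camera call takes 0.05 s, during which the arm holds its last target. There are 200 camera calls.

### The job

First push the little sliding gate on the front of the teak shelf fully open, until its spring catch clicks in and keeps it there. Then turn the jar carousel until the jar with the red mark stands in the middle of the gate opening, straight in front of the carousel's centre, and keep hold of the carousel: the job finishes with the gripper still closed on it, keeping it from turning. Leave the egg timer, the cookie cutter and the salt pot where they stand.

Things in the scene. Friction and masses are not known exactly. Their poses are not given: they have to be found in the camera images.
- shelf: Fixed teak shelf board, 300 x 560 x 25 mm (x, y, z), lying on the counter; origin on the counter, straight below the carousel's axis. Its -x side is the front, towards the robot: there, 107 mm from the origin, a dowel rail 71 mm high runs along y with a 150 mm wide opening in the middle. Placed anew and turned up to 0.2 rad each time.
- gate (a joint): Slide of the pale wooden gate (130 mm wide, 12 mm thick, top 70 mm above the counter), along +y of the shelf: 0 = shut across the opening, 0.12 (m) = fully open at its stop; starts at 0 to 0.03. Sliding takes 1 N. From 0.102 a spring ball resists (push up to about 6 N); past 0.111 it snaps in behind a nub on the gate, drives it to the stop and keeps it: latched is above 0.116.
- gate_knob (a point): The place to grip or push the gate: on the axis of the dark upright round peg (16 mm diameter, top 132 mm above the counter, 62 mm above the gate's top edge) at the middle of the gate; this point is 112 mm above the counter and moves with the gate.
- knob_home (a point): Fixed point where gate_knob is when the gate is fully open (joint 0.12).
- carousel: Turntable: pale wood disc 180 mm in diameter, top 41 mm above the counter, turning either way without end about a vertical axis (friction 30 mN m). Fixed in it: three clear glass jars (44 mm diameter, 60 mm from the axis, 120 degrees apart, cork tops 103 mm above the counter) and midway between them three brass pegs. Origin on the axis, 25 mm above the counter; its -x points to the marked jar.
- axis (a point): Fixed point on the turning axis of the carousel, 66 mm above the counter.
- marked_jar (a point): Centre of the marked jar (glass 50 mm tall, red disc on its cork lid and red band round the glass), 66 mm above the counter, 60 mm from the axis; moves with the carousel. It starts anywhere from 40 degrees off the front, either way round, to the very back.
- front_spot (a point): Fixed point, 66 mm above the counter, 60 mm in front of the axis, in the middle of the gate opening, above the line of a small brass inlay on the board: the marked jar's centre belongs here.
- peg0 (a point): Gripping point on an upright round brass peg (14 mm diameter, top 101 mm above the counter, 60 mm above the disc) fixed in the carousel 80 mm from the axis; the point is on the peg's axis, 83 mm above the counter. 60 degrees anticlockwise (from above) of the marked jar. 43 mm are free between each peg and the jars beside it.
- peg1 (a point): The same on the peg opposite the marked jar (180 degrees from it).
- peg2 (a point): The same on the peg 60 degrees clockwise of the marked jar.
- timer: Loose white porcelain egg timer, egg-shaped, 58 mm diameter, 62 mm tall, standing on one end of the shelf board; origin under its centre. Not to be disturbed.
- cutter: Loose round tin cookie cutter, ring of 64 mm diameter, 26 mm tall, on the shelf board; origin under its centre. Not to be disturbed.
- salt_pot: Loose blue ceramic salt pot with a cork lid, 52 mm diameter, 48 mm tall, on the shelf board; origin under its centre. Not to be disturbed.

How it is judged (in metres and radians):
On the way, in this order (a step that is already met when the one before it is completed fails the run):
1. the gate is pushed fully open and its spring catch has clicked in (value of joint gate above 0.116 m), for 0.2 s.
2. then the carousel is turned until the marked jar stands at the front, held by the fingers (horizontal distance between marked_jar and front_spot below 0.012 m and value of joint gate above 0.116 m and contact force between the fingers and carousel above 1 N), for 0.2 s.
At the end, for the whole second after the job is handed in: The gate is latched open (slide above 0.116 m); the marked jar's centre is within 12 mm (horizontally) of the front spot; the carousel stands still (under 0.1 rad/s) and the fingers hold it with a contact force above 1 N (all of step 2 and angular speed of carousel below 0.1 rad/s); the arm keeps its last pose, push and grip.
It fails at once if the egg timer is shifted by more than 20 mm or tipped (distance of timer from where it was at the start of the episode above 0.02 m or angle between timer's own z axis and vertical above 0.4 rad).
It fails at once if the cookie cutter is shifted by more than 20 mm or tipped (distance of cutter from where it was at the start of the episode above 0.02 m or angle between cutter's own z axis and vertical above 0.4 rad).
It fails at once if the salt pot is shifted by more than 20 mm or tipped (distance of salt_pot from where it was at the start of the episode above 0.02 m or angle between salt_pot's own z axis and vertical above 0.4 rad).
It also fails if it takes over 64 s, if anything falls off the work surface, if the arm or the gripper's body presses on something with over 40 N, if the wrist force passes 120 N, or if a joint passes its speed limit or range.

## Working session

There is one attempt and no reset: what is moved stays moved. The work goes in short steps, each a Python script; the robot and the scene stay as the last script left them, time stands still between calls to the robot, and variables do not carry over. Pictures are saved under pics/ and viewed, at most 10 in all, crops included, and the job is handed in when it is done.

```bash
mkdir -p pics; ls; python3 - <<'E'
from station import robot, fingers, vision, workorder, recognise
import cv2,numpy as np
for n in ["scene","top"]:
    im=vision.grab_frame(n); cv2.imwrite(f"pics/{n}0.png",im[:,:,::-1])
    c=vision.calibration(n); print(n,c)
    for l in ["gate_knob","marked_jar","peg0","carousel","shelf"]:
        print(l,[(np.round(d["rect"],1).tolist(),round(d["p"],2)) for d in recognise(l,n)[:4]])
print(robot.current_time_s(),robot.current_tool_pos(),robot.current_eef_rot(),vision.calibration("wrist"))
E
```

```text
pics
scene {'mtx': array([[371.59761883,   0.        , 318.39648853],
       [  0.        , 371.59761883, 194.13942663],
       [  0.        ,   0.        ,   1.        ]]), 'k1': 0.019246062311519485, 'extrinsics': array([[-0.14372614,  0.98953538,  0.01274842,  0.068679  ],
       [-0.83008786, -0.12756063,  0.54284659,  0.43610938],
       [ 0.53879211,  0.06743894,  0.83973511, -1.09781203],
       [ 0.        ,  0.        ,  0.        ,  1.        ]])}
gate_knob [([346.7, 168.2, 59.8, 37.9], 0.56)]
marked_jar [([335.1, 228.1, 94.6, 92.9], 0.93)]
peg0 [([332.5, 227.4, 96.7, 97.7], 0.67)]
carousel [([334.3, 231.8, 96.6, 93.4], 0.89)]
shelf [([326.1, 244.3, 310.3, 193.7], 0.69)]
top {'mtx': array([[441.41860723,   0.        , 326.06113215],
       [  0.        , 441.41860723, 200.27354891],
       [  0.        ,   0.        ,   1.        ]]), 'k1': -0.07903277171294008, 'extrinsics': array([[ 0.00822342, -0.99965758,  0.02484129, -0.00820643],
       [ 0.99038271,  0.01157316,  0.13787008, -0.59238367],
       [-0.13811036,  0.02346862,  0.99013875, -1.00347233],
       [ 0.       
[... 207 characters left out ...]
7.0, 79.8], 0.77)]
shelf [([303.1, 186.8, 246.9, 129.2], 0.78)]
0.6 [ 0.19316403 -0.51499813  0.2483476 ] [1.79992402e+02 1.30196005e-03 2.05634831e+01] {'mtx': array([[343.682256  ,   0.        , 319.96413421],
       [  0.        , 343.682256  , 193.17712946],
       [  0.        ,   0.        ,   1.        ]]), 'k1': -0.006810946974776079, 'T_tool_cam': array([[ 1.07042733e-03,  9.63208681e-01,  2.68752470e-01,
         6.72573865e-02],
       [ 9.99999317e-01, -9.04684388e-04, -7.40557803e-04,
        -9.14849781e-05],
       [-4.70175540e-04,  2.68753079e-01, -9.63208991e-01,
        -1.26906674e-01],
       [ 0.00000000e+00,  0.00000000e+00,  0.00000000e+00,
         1.00000000e+00]])}
```

```bash
python3 - <<'E'
import cv2
a=cv2.imread("pics/top0.png")[110:270,170:440]; cv2.imwrite("pics/top0c.png",cv2.resize(a,(800,474),interpolation=cv2.INTER_CUBIC))
E
cat > h.py <<'E'
from station import robot, fingers, vision, workorder, recognise
import cv2, numpy as np
from scipy.spatial.transform import Rotation as R
def Tcw(name, tool=None):
    c=vision.calibration(name)
    if name!="wrist": return np.linalg.inv(c["extrinsics"])
    p,r=tool; T=np.eye(4); T[:3,:3]=R.from_euler("xyz",r,degrees=True).as_matrix(); T[:3,3]=p
    return T@c["T_tool_cam"]
def dist(c): return np.array([c["k1"],0,0,0,0.])
def pix2z(name,uv,z,tool=None):
    c=vision.calibration(name); T=Tcw(name,tool)
    # drawn = ray*(1+k1 r^2): same as OpenCV's k1
    n=cv2.undistortPoints(np.array([[uv]],float),c["mtx"],dist(c))[0,0]
    d=T[:3,:3]@np.array([n[0],-n[1],-1]); o=T[:3,3]
    return o+d*(z-o[2])/d[2]
def proj(name,P,tool=None):
    c=vision.calibration(name); q=np.linalg.inv(Tcw(name,tool))@np.r_[P,1]
    return cv2.projectPoints(np.array([[q[0],-q[1],-q[2]]]),np.zeros(3),np.zeros(3),c["mtx"],dist(c))[0].ravel()
E
```

```text
(no output)
```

View pics/top0c.png

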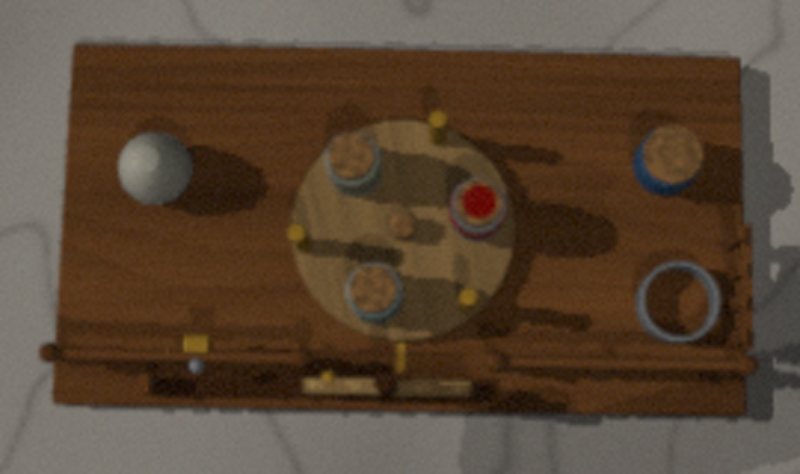

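View pics/scene0.png

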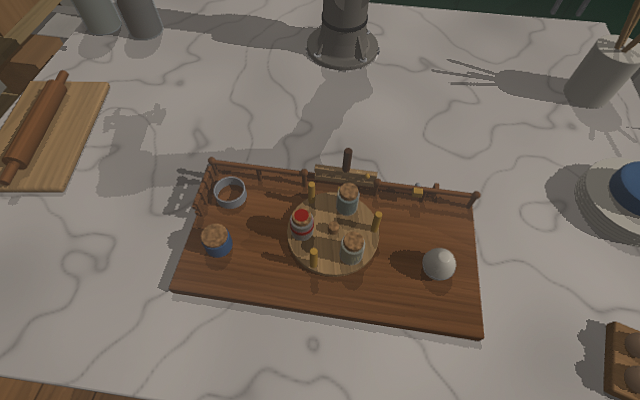

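The top view shows the shelf with front (-x) at the bottom. The red jar is at crop (480,202), with peg tops at (437,118), (297,232) and (468,297), the knob near (387,380) and the inlay near (400,357). The scene view has the knob top at (347,152).

```bash
cat >> h.py <<'E'
E
python3 - <<'E'
from h import *
from scipy.optimize import least_squares
f=lambda u,v:(170+u/2.963,110+v/2.963)
r=lambda a:np.round(a,4)
jar=[pix2z("top",f(*p),.103) for p in [(480,202),(373,290),(354,157)]]
peg=[pix2z("top",f(*p),.101) for p in [(437,117),(468,296),(297,231)]]
print("jars",r(jar),"pegs",r(peg)); 
c=np.mean(jar,0)[:2]; c2=np.mean(peg,0)[:2]; print(c,c2,[np.linalg.norm(j[:2]-c) for j in jar],[np.linalg.norm(j[:2]-c2) for j in peg])
def ang(v): return np.degrees(np.arctan2(v[1],v[0]))
for j in jar+peg: print(ang(j[:2]-(c+c2)/2))
print("disc",r(pix2z("top",f(403,230),.041)))
co=[pix2z("top",f(*p),.025) for p in [(75,44),(740,58),(745,413),(53,403)]]; print("corners",r(co),ang(co[0]-co[1])-90,ang(co[3]-co[2])-90)
print("knob top scene",r(pix2z("scene",(347,151),.132)),"top",r(pix2z("top",f(387,380),.132)),r(pix2z("top",f(387,385),.1)))
print("inlay",r(pix2z("top",f(400,357),.025)))
print("rail ends z71",r(pix2z("top",f(48,352),.071)),r(pix2z("top",f(752,366),.071)))
print("scene rail ends",r(pix2z("scene",(212,160),.071)),r(pix2z("scene",(475,193),.071)))
print("red scene",r(pix2z("scene",(301,215),.103)))
print("gate",r(pix2z("top",f(303,378),.07)),r(pix2z("top",f(472,382),.07)))
E
```

```text
jars [[ 0.634  -0.0137  0.103 ]
 [ 0.566   0.0659  0.103 ]
 [ 0.6675  0.0822  0.103 ]] pegs [[ 0.7001  0.0195  0.101 ]
 [ 0.5625 -0.0053  0.101 ]
 [ 0.6104  0.1241  0.101 ]]
[0.62250556 0.04477817] [0.62434681 0.04610772] [np.float64(0.05964110732686456), np.float64(0.060315765549360995), np.float64(0.058513431815766265)] [np.float64(0.08029593514557143), np.float64(0.08037757703178866), np.float64(0.07921234020425987)]
-79.88831531541663
160.37040254107208
39.78814398116046
-18.685522788712458
-140.21341197577908
99.40578268707888
disc [0.6222 0.0455 0.041 ]
corners [[ 0.7788  0.3215  0.025 ]
 [ 0.7749 -0.2342  0.025 ]
 [ 0.4788 -0.2317  0.025 ]
 [ 0.4814  0.3241  0.025 ]] -0.4031358639095117 -0.261976267232356
knob top scene [0.5034 0.0574 0.132 ] top [0.4974 0.0534 0.132 ] [0.4954 0.0544 0.1   ]
inlay [0.5215 0.0468 0.025 ]
rail ends z71 [0.5189 0.3166 0.071 ] [ 0.5138 -0.2268  0.071 ]
scene rail ends [ 0.5199 -0.218   0.071 ] [0.5203 0.3178 0.071 ]
red scene [ 0.6393 -0.0094  0.103 ]
gate [0.5015 0.1199 0.07  ] [ 0.4997 -0.0097  0.07  ]
```

```bash
python3 - <<'E'
from h import *
robot.move_to([0.44,0.055,0.26],[180,0,0])
t=(robot.current_tool_pos(),robot.current_eef_rot())
im=vision.grab_frame("wrist")
print(robot.current_time_s(),t,robot.current_joint_positions())
for P in ([.5,.055,.132],[.634,-.0137,.103],[.6235,.0455,.041]): 
    q=proj("wrist",P,t); print(q); cv2.circle(im,tuple(int(round(a)) for a in q),3,(255,0,255),1)
cv2.imwrite("pics/w1.png",im[:,:,::-1])
E
```

```text
2.8667 (array([0.44028056, 0.05386898, 0.25990957]), array([ 1.79981282e+02,  4.51997905e-03, -1.18919664e-01])) [  32.08423455    8.4063174   -45.90315015   99.45741497    6.25718888
   74.76961755 -105.28114498]
[317.73169657 108.26023682]
[415.49253018 -89.66718256]
[328.63197017 -38.9373492 ]
```

View pics/w1.png

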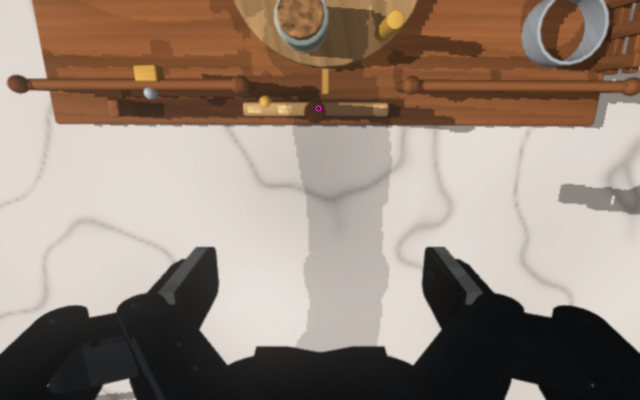

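```bash
python3 - <<'E'
from h import *
fingers.gripper_to(0.5)
robot.move_to([0.5,0.0555,0.18],[180,0,0])
robot.line_to([0.5,0.0555,0.110],[180,0,0],velocity=0.1)
fingers.gripper_to(0.0,force=30)
print(robot.current_finger_gap(),robot.current_gripper_force(),robot.current_tool_pos(),robot.current_contact_force())
s=robot.line_to([0.5007,0.172,0.110],[180,0,0],velocity=0.06,f_stop=18)
robot.pause(0.3)
print(s,robot.current_tool_pos(),robot.current_contact_force(),robot.current_finger_gap(),robot.current_time_s())
E
```

```text
0.1805503768040356 29.3848979473114 [0.50064328 0.0557744  0.11083913] [ 0.05521925 -0.50091966  3.77555342]
False [0.50132169 0.16935657 0.11076376] [-0.81065525 -5.19459662  8.51471263] 0.17533118357298394 7.4333
```

```bash
python3 - <<'E'
from h import *
s=robot.line_to([0.5007,0.182,0.110],[180,0,0],velocity=0.04,f_stop=20)
robot.pause(0.2)
print(s,robot.current_tool_pos(),robot.current_contact_force())
fingers.gripper_to(0.5)
print(robot.current_tool_pos())
robot.line_to([0.5007,0.170,0.19],[180,0,0],velocity=0.15)
robot.move_to([0.48,0.05,0.30],[180,0,0])
t=(robot.current_tool_pos(),robot.current_eef_rot())
im=vision.grab_frame("wrist")
for P in ([.5007,.1663,.132],[.6235,.0455,.041],[.5625,-.0053,.101],[.566,.0659,.103]): 
    q=proj("wrist",P,t); print(q); cv2.circle(im,tuple(int(round(a)) for a in q),3,(255,0,255),1)
cv2.imwrite("pics/w2.png",im[:,:,::-1]); print(t,robot.current_time_s())
E
```

```text
True [0.50137876 0.16931964 0.11076262] [-1.61527589 -3.04321054  5.90974695]
[0.50090919 0.1703236  0.11011749]
[185.34808622 152.14522421]
[325.28018017  18.48365618]
[382.48230889  78.6067477 ]
[302.97659811  74.16047906]
(array([0.47928092, 0.05088285, 0.29864486]), array([-1.79943836e+02,  1.29633209e-01,  5.28297533e-02])) 9.7333
```

View pics/w2.png

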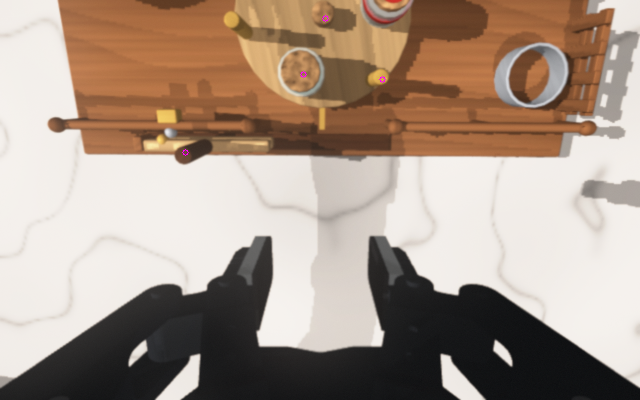

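The gate knob is at (182,155), as predicted for fully open, and the nub (161,140) is past the spring ball (170,132), so it is latched. Next I plan the peg1 grip and arc.

```bash
python3 - <<'E'
from h import *
A=np.array([.6235,.0455])
for name,off in (("tan",0),("tan+180",180),("rad-90",-90),("rad+90",90)):
  for phi in (99.6,50,-0.4):
    a=np.radians(phi); p=A+.08*np.array([np.cos(a),np.sin(a)])
    q=robot.inverse_kinematics([*p,.083],[180,0,(phi+off+180)%360-180])
    print(name,phi,None if q is None else np.round(q))
E
```

```text
tan 99.6 [ 21.  47. -57.  85.  41.  70. -32.]
tan 50 [ 16.  50. -51.  74.  38.  73. -74.]
tan -0.4 [  17.   50.  -43.   70.   33.   73. -115.]
tan+180 99.6 [ -28.   35.   22.   88.  -14.   60. -173.]
tan+180 50 [ 21.  55. -62.  74.  48.  78. 101.]
tan+180 -0.4 [ 26.  60. -68.  69.  54.  83.  54.]
rad-90 99.6 [  15.   42.  -45.   86.   31.   66. -116.]
rad-90 50 [  10.   45.  -36.   74.   26.   69. -157.]
rad-90 -0.4 [ -23.   46.   32.   72.  -24.   69. -170.]
rad+90 99.6 [ 23.  49. -62.  85.  45.  72.  55.]
rad+90 50 [ 21.  56. -63.  74.  49.  78.  10.]
rad+90 -0.4 [ 22.  54. -54.  69.  42.  77. -30.]
```

```bash
cat >> h.py <<'E'
A=np.array([.6235,.0455])
def pose(phi,z=.084,r=.08):
    a=np.radians(phi); return [*(A+r*np.array([np.cos(a),np.sin(a)])),z],[180,0,(phi+180)%360-180]
E
python3 - <<'E'
from h import *
fingers.gripper_to(0.45)
robot.move_to(*pose(99.6,.20))
robot.line_to(*pose(99.6,.15),velocity=.1)
print(robot.line_to(*pose(99.6,.085),velocity=.08,f_stop=10))
fingers.gripper_to(0,force=40)
print(robot.current_finger_gap(),robot.current_gripper_force(),robot.current_tool_pos(),robot.current_eef_rot(),robot.current_contact_force(),robot.current_time_s())
E
```

```text
False
0.15275891041104617 38.929738998413086 [0.61071734 0.12464133 0.08590141] [ 1.79906055e+02 -9.99046626e-03  9.95932102e+01] [ 0.42859625 -0.55077591  3.21837086] 13.15
```

Peg gripped (gap matches 14 mm). Now the clockwise arc.

```bash
python3 - <<'E'
from h import *
for phi in np.linspace(99.6,-0.4,11)[1:]:
    if robot.line_to(*pose(phi,.085),velocity=.06,f_stop=30): print("stop",phi,robot.current_contact_force()); break
robot.pause(.3)
print(robot.current_tool_pos(),robot.current_eef_rot(),robot.current_contact_force(),robot.current_finger_gap(),robot.current_gripper_force(),robot.current_time_s())
for n in("top","scene"): cv2.imwrite(f"pics/{n}2.png",vision.grab_frame(n)[:,:,::-1])
a=cv2.imread("pics/top2.png")[110:270,170:440]; b=cv2.imread("pics/scene2.png")[140:300,200:470]
cv2.imwrite("pics/c2.png",np.vstack([cv2.resize(x,(506,300),interpolation=cv2.INTER_CUBIC) for x in (a,b)]))
E
```

```text
[0.70451638 0.04539723 0.08589459] [-1.79973347e+02 -1.77480624e-01 -1.83137492e-01] [4.31584251 1.90251004 5.43386342] 0.14904973815939085 39.511043429374695 17.2833
```

View pics/c2.png

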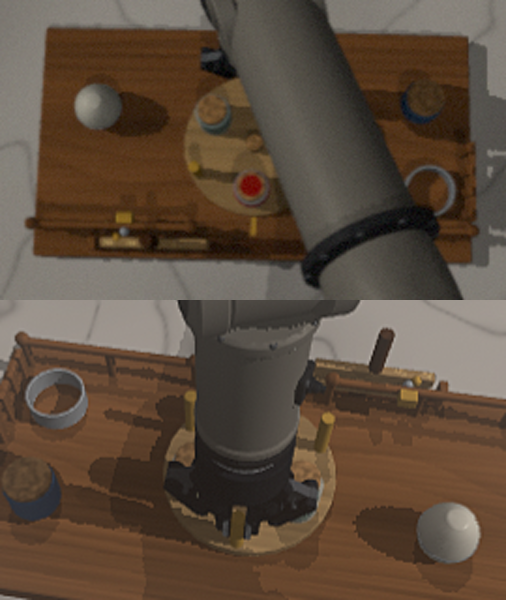

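The red jar is at crop (251,185), behind the inlay at (253,226), the gate is still open, and the loose items are unmoved. I'll check the numbers.

```bash
python3 - <<'E'
from h import *
im=cv2.imread("pics/top2.png").astype(int)
m=(im[:,:,2]>110)&(im[:,:,1]<50)&(im[:,:,0]<50); v,u=np.nonzero(m); print(len(u),u.mean(),v.mean(),u.std(),v.std())
print("red",pix2z("top",(u.mean(),v.mean()),.103),"inlay",pix2z("top",(170+253/1.874,110+226/1.874),.025),"knob",pix2z("top",(170+147/1.874,110+242/1.874),.132))
t=(robot.current_tool_pos()); print(t,robot.current_contact_force(),robot.current_gripper_force())
E
```

```text
1 299.0 206.0 0.0 0.0
red [0.57028118 0.05908988 0.103     ] inlay [0.52126325 0.04681173 0.025     ] knob [0.49427209 0.16449572 0.132     ]
[0.70454036 0.04535857 0.08591366] [4.36455539 1.09902106 5.57582292] 39.5120644569397
```

```bash
python3 - <<'E'
from h import *
im=cv2.imread("pics/top2.png").astype(int)
m=(im[:,:,2]>80)&(im[:,:,2]>2.5*im[:,:,1])&(im[:,:,2]>2.5*im[:,:,0]); m[:, :290]=0; m[:,320:]=0; m[:195]=0;m[225:]=0
v,u=np.nonzero(m); print(len(u),u.mean(),v.mean(),u.std(),v.std())
print("red",pix2z("top",(u.mean(),v.mean()),.103),pix2z("top",(303.9,208.7),.103))
E
```

```text
92 303.5652173913044 208.56521739130434 2.7674519273389966 2.6470013708135567
red [0.56466657 0.04888235 0.103     ] [0.56437414 0.04813612 0.103     ]
```

```bash
python3 - <<'E'
from h import *
print(workorder.close_job(), robot.current_time_s())
E
```

```text
the job is handed in; nothing more can be done
the job is handed in; nothing more can be done
```

I've handed the job in, but it returned no verdict: the gate looks latched open, the red-marked jar measures about 2–4 mm from the front spot, the gripper is still closed on the peg opposite it with about 40 N, and the egg timer, cookie cutter and salt pot look unmoved.

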